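# Dip the rinse tank and show the gauge rod

### The job

Check the rinse tank: lift the gauge rod out of its wooden cradle, slide it tip first down the tank's slanted guide tube until its collar rests on the tube's mouth, then draw it right out again. Finish holding the rod still and level in the gripper, with its tip over the drip tray and well clear above it, so that the marks can be read; do not put it down or let go, and leave the other things on the counter where they are.

Things in the scene. Friction and masses are not known exactly. Their poses are not given: they have to be found in the camera images.
- gauge_grip (a point): Grip centre of the loose gauge rod (200 g): half-way along its wooden handle, on the rod's axis, 60 mm above the counter as it lies level in the cradle. x runs along the rod to the tip, y across, z up as it lies. Handle: a bar 100 long (x -50 to 50), 20 wide (y), 28 tall (z -18 to 10). It balances about 10 mm towards the tip from here.
- gauge_collar (a point): Centre of the collar's tip-side face on the gauge rod's axis, 70 mm from gauge_grip; axes as gauge_grip. This face comes to rest on the guide tube's mouth.
- gauge_tip (a point): The gauge rod's tip, on its axis, 105 mm beyond the collar's face and 175 mm from gauge_grip; axes as gauge_grip.
- gauge: The whole gauge rod; origin and axes as gauge_grip. Along x in mm: tail pin 10 thick from -82 to -50, wooden handle to 50, neck 12 thick to 62, steel collar (disc 40 across) to 70, then a steel rod 10 thick with dark ring marks, to the tip at 175.
- guide_mouth (a point): Centre of the guide tube's mouth, 174 mm up; steel tube fixed to the tank. z points up and out along the tube, 40 degrees above level (the rod goes in along -z); y is level. Bore 16 mm, flaring over the last 15 mm to 28 at the mouth (rim 34 outside), 111 deep, closed below: the rod is 105 in when its collar meets the rim.
- tank: The rinse-water tank, a fixed steel box 160 (x) by 200 (y) and 215 tall with its lid, origin under its centre on the counter. The guide tube leaves its +x side; the mouth is at x 166, y 0, z 174 in this frame.
- cradle: Fixed wooden cradle under the gauge rod: base 215 by 50 by 8 mm (x -85 to 130), two V posts 10 thick at x = 115 and x = -66, prongs up to 70 above the counter and 17 to either side. Origin on the counter under gauge_grip (within 6 mm along x); x towards the rod's tip.
- tray_center (a point): The drip tray, a fixed shallow square dark steel tray, 150 by 150 and 18 tall: centre, at the height of its rim. x and y along its sides, z up.
- bowl_mid (a point): Bystander: a clay bowl on a foot, 82 across and 78 tall; middle.
- cup_mid (a point): Bystander: a white cup, 68 across and 62 tall; middle.
- tub_mid (a point): Bystander: a lidded tub, 122 across and 62 tall; middle.
- tongs_mid (a point): Bystander: steel tongs lying flat, 215 long and 12 tall, long along x; middle.
- tin_mid (a point): Bystander: a black lidded jar, 84 across and 60 tall; middle.
- weight_mid (a point): Bystander: a small brass scale weight with a knob, 36 across and 50 tall; middle.
There are look-alikes about, which are no part of the job. Of the things that look like the cradle, the middle-sized one is meant.

How it is judged:
On the way, in this order (a step that is already met when the one before it is completed fails the run):
1. the rod is in the guide tube with its collar on the mouth (distance between gauge_collar and guide_mouth below 0.008 m and z of gauge_collar in the frame of guide_mouth below 0.004 m and angle between the x axis of gauge_grip and the z axis of guide_mouth, either way round below 0.12 rad), for 0.2 s.
2. the rod is drawn right out of the tube (z of gauge_tip in the frame of guide_mouth above 0.005 m), for 0.1 s.
At the end, for the whole second after the job is handed in: The gripper still holds the rod (over 2 N), still (under 30 mm/s and 0.2 rad/s) and level within about 10 degrees, its tip over the 150 mm drip tray; tip and handle are over 60 mm above the counter, and the rod touches neither the tank nor the cradle (x of gauge_tip in the frame of tray_center between -0.075 and 0.075 m and y of gauge_tip in the frame of tray_center between -0.075 and 0.075 m and height (world z) of each of gauge_tip, gauge_grip above 0.06 m and angle between gauge_grip's own x axis and vertical between 1.4 and 1.74 rad and contact force between the fingers and gauge above 2 N and contact force between gauge and tank below 0.1 N and contact force between gauge and cradle below 0.1 N and linear speed of gauge below 0.03 m/s and angular speed of gauge below 0.2 rad/s); the arm keeps its last pose, push and grip.
It fails at once if another thing on the counter was moved by more than 40 mm (distance of any of bowl_mid, cup_mid, tub_mid, tongs_mid, tin_mid, weight_mid from where it was at the start of the episode above 0.04 m).
It also fails if it takes over 54 s, if anything falls off the work surface, if the arm or the gripper's body presses on something with over 40 N, if the wrist force passes 120 N, or if a joint passes its speed limit or range.

### The arm

A 6-joint arm with a two-finger parallel gripper is mounted at the origin on the work surface. World frame = base frame: x ahead of the robot, y to its left, z up, the work surface at z = 0. Lengths are in m, angles in rad, forces in N, time in s.
With the tool pointing down it reaches from about 0.225 to 0.875 m from the base axis. Payload 3.4 kg.
Tool frame: the origin (TCP) lies at the very end of the fingers, on their centre line; the grasp point (between the pads) lies 19 mm behind it; z points along the fingers, x is the direction in which the jaws open and shut, and the axes are right-handed (so a half turn about z gives the same grasp; the last joint's range is limited). The gripper opens to 85 mm and grips with 20 to 120 N. Pads are 22 mm wide; open, the fingers measure 114 mm over their backs; the gripper's body (76 mm by 85 mm) begins 54 mm behind the grasp point. The pads swing forward as they close: fully open they stand 13 mm farther back than shut.
Start: joints at [-1.245, 0.276, 1.505, -0, 1.361, -0.121], TCP at [0.248, -0.519, 0.231] pointing down, gripper open.
Joint ranges: [-2.89, 2.89], [-0.75, 2.08], [0.22, 2.7], [-1.18, 4.32], [0.11, 2.71], [-2.7, 2.7]. Speed limits (rad/s): [2.57, 2.57, 3.14, 3.14, 3.14, 3.14].

### API

Orientations are given as a unit quaternion [w, x, y, z].
In Python, from rig import manip gives the robot as it stands.
- The arm moves only by the tool send_rows, never from a script. Its argument "increments" is a list of rows, each a list of 5 numbers: the opening, from 0 (shut) to 1 (fully open), then the shift along the tool's x, y, z in m, then the turn about the tool's z in rad. A call has 1 to 8 rows; each row shifts and turns the commanded pose from where the row before left it, along the tool's axes as they then stand; what a row does not reach is not made up. A row lasts 1/8 s, in which the tool goes at most 62.5 mm and 10.7 degrees, less where a joint would pass 70% of its speed; a pose out of reach is approached as far as the arm can. A call is refused whole if a number of a shift passes 0.0625 or a number of a turn 0.188, either way. A call with a gripper value outside its range is refused whole. The fingers move at their own pace and stop on an object; "squeeze" is the grip in N (left out, the last holds). Time passes only in rows, so rows that do not move let the fingers close. It gives the time, the measured TCP pose, the force and the opening at its end, in the units of the state.
- manip.get_state(): the state, without advancing time (a new reading comes with each control period).
- manip.get_image(name): name is "side" or "top"; returns the picture (420x560x3 uint8, red, green, blue); there is no depth.
- manip.calibration(name): a dict with "fx", "fy", "cx", "cy" (pixels), "camera_from_world" (4x4, takes a point from world to camera coordinates). Camera axes: x right, y up, looking along -z (the intrinsics and any distortion apply to the point x, -y, -z); pixel columns grow to the right and rows downward; lengths in m; the calibration is good to about 2 mm. A picture is of the moment at which its call begins. calibration takes no time and is no camera call.
- manip.sign_off(): hands the job in, once; it reports no verdict.
The state is a dict: "clock": time; "qpos": joint angles; "qd": joint speeds; "effort": joint torques, N m; "position": TCP position; "ee_rot": TCP orientation; "contact_force": force on the tool from outside, world axes, zero at the start; "moment": the same for the moment, N m; "width": finger opening in m.
Only numpy, scipy, OpenCV 4.12 (cv2) and the standard library are available. Lean on these libraries where they do the work, as an engineer would, in place of code of your own. Each camera call takes 0.05 s, during which the arm holds its last target.

## Working session

There is one attempt and no reset: what is moved stays moved. The work goes in short steps, Python scripts to look and compute and a tool call to move; the robot and the scene stay as the last step left them, time stands still between calls to the robot, and variables do not carry over. Pictures are saved under pics/ and viewed, and the job is handed in when it is done.

Besides the shell and the picture viewer there is one more tool, called in YAML: its name, and indented under it one key for each argument. send_rows: Moves the arm, as the interface text tells. Its arguments: {"type":"object","properties":{"increments":{"type":"array","items":{"type":"array","items":{"type":"number"}}},"squeeze":{"type":"number"}},"required":["increments"]}

```bash
ls; mkdir -p pics; python3 - <<'E'
from rig import manip
import cv2
for n in("side","top"):
    im=manip.get_image(n); cv2.imwrite(f"pics/{n}0.png",im[:,:,::-1]); c=manip.calibration(n); print(n,c)
print(manip.get_state())
E
```

```text
pics
side {'fx': 497.1401558723176, 'fy': 497.1401558723176, 'cx': 274.51980919778777, 'cy': 212.4763040185727, 'camera_from_world': array([[-0.99760312, -0.06710181, -0.01689284,  0.50446133],
       [ 0.03722368, -0.72621929,  0.68645461, -0.11587097],
       [-0.05833025,  0.68418045,  0.72697641, -1.42455742],
       [ 0.        ,  0.        ,  0.        ,  1.        ]])}
top {'fx': 469.7791664984892, 'fy': 469.7791664984892, 'cx': 285.5969171150538, 'cy': 209.74592166712137, 'camera_from_world': array([[-0.0015888 , -0.99996317, -0.00843462, -0.01901745],
       [ 0.98242082, -0.00313534,  0.18665344, -0.49559535],
       [-0.18667301, -0.0079898 ,  0.98238961, -1.32238607],
       [ 0.        ,  0.        ,  0.        ,  1.        ]])}
{'clock': 0.1, 'qpos': array([-1.24499993e+00,  2.76556726e-01,  1.50599849e+00, -4.73325242e-06,
        1.36066650e+00, -1.21010481e-01]), 'qd': array([ 0.00054707, -0.00153328, -0.00163372,  0.00085082,  0.0007771 ,
        0.00033286]), 'effort': array([ 1.01328609e-03, -4.17699873e+01, -2.46404296e+01, -3.61522643e-04,
        5.79394167e-03,  1.36896011e-05]), 'position': array([ 0.24829311, -0.51812744,  0.23051516]), 'ee_rot': array([-5.12275295e-04,  8.46193839e-01, -5.32874586e-01, -6.33272976e-04]), 'contact_force': array([ 0.97638836,  0.95877454, -0.08064324]), 'moment': array([-0.02576119, -0.05375645,  0.00942332]), 'width': 0.08532789914618331}
```

View pics/side0.png

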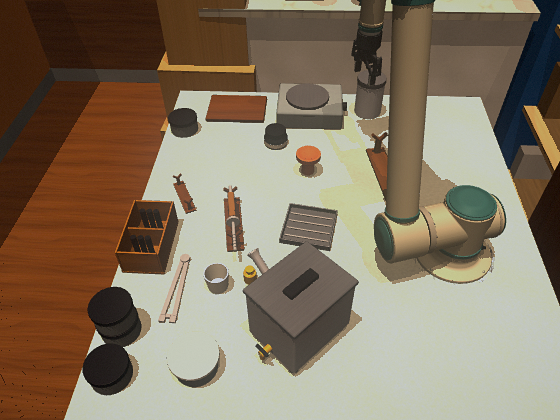

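View pics/top0.png

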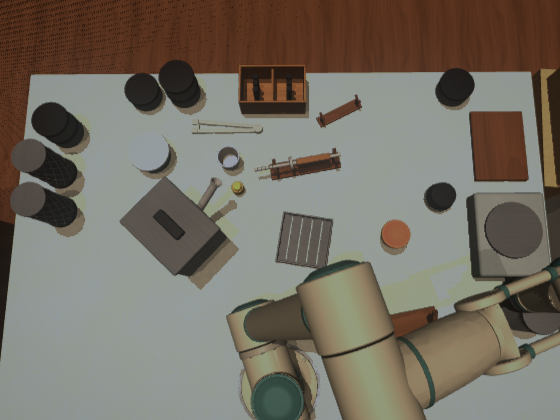

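The rod candidates are the rods and cradles in the top view. The cradle at (305,165) holds the rod, the empty one at (338,110) is small, and the large one at (415,320) is under the arm. The middle-sized one is therefore the one at (305,165). I'll check it in close crops.

```bash
cat > h.py <<'E'
import numpy as np
from rig import manip
def proj(n,P):
    c=manip.calibration(n);M=c["camera_from_world"];p=M[:3,:3]@np.array(P,float)+M[:3,3]
    return np.array([c["cx"]+c["fx"]*p[0]/-p[2], c["cy"]+c["fy"]*p[1]/p[2]])
def ray(n,uv):
    c=manip.calibration(n);M=c["camera_from_world"];R=M[:3,:3];o=-R.T@M[:3,3]
    d=R.T@np.array([(uv[0]-c["cx"])/c["fx"],-(uv[1]-c["cy"])/c["fy"],-1.]);return o,d/np.linalg.norm(d)
def plane(n,uv,z):
    o,d=ray(n,uv);return o+d*(z-o[2])/d[2]
def tri(a,b):
    o1,d1=ray("side",a);o2,d2=ray("top",b)
    A=np.array([d1,-d2]).T;s=np.linalg.lstsq(A,o2-o1,rcond=None)[0]
    p,q=o1+d1*s[0],o2+d2*s[1];return (p+q)/2,np.linalg.norm(p-q)
E
python3 - <<'E'
import cv2
t=cv2.imread('pics/top0.png');s=cv2.imread('pics/side0.png')
f=lambda im,x,y,w,h,k:cv2.resize(im[y:y+h,x:x+w],None,fx=k,fy=k,interpolation=cv2.INTER_CUBIC)
cv2.imwrite('pics/c1.png',f(t,245,90,120,95,6))
cv2.imwrite('pics/c2.png',f(s,165,165,130,100,6))
cv2.imwrite('pics/c3.png',f(t,115,165,130,100,6))
cv2.imwrite('pics/c4.png',f(s,200,225,130,100,6))
E
```

```text
(no output)
```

View pics/c1.png

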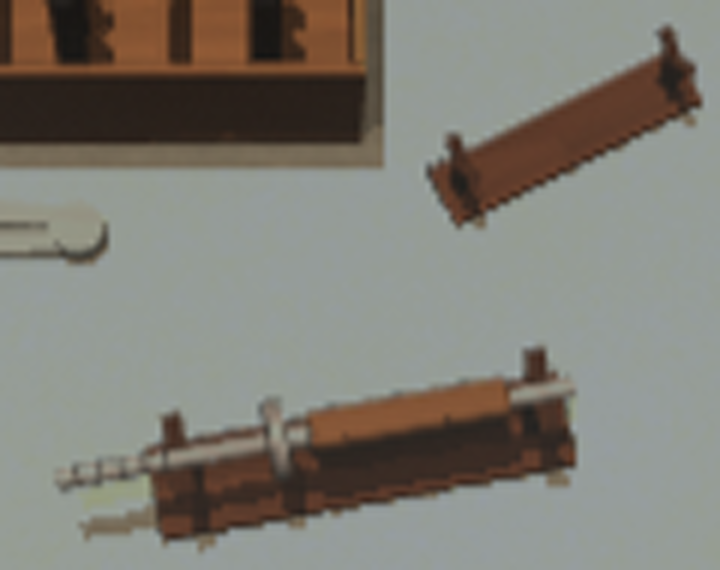

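View pics/c2.png

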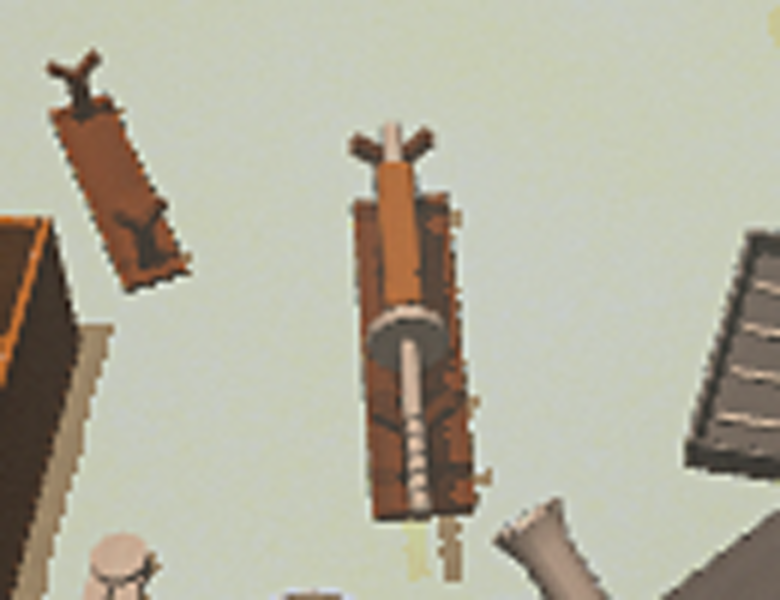

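View pics/c3.png

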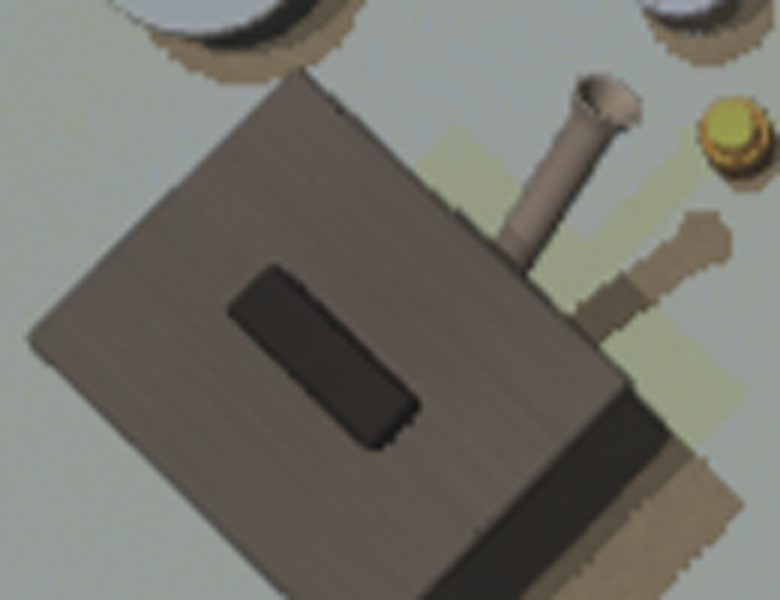

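View pics/c4.png

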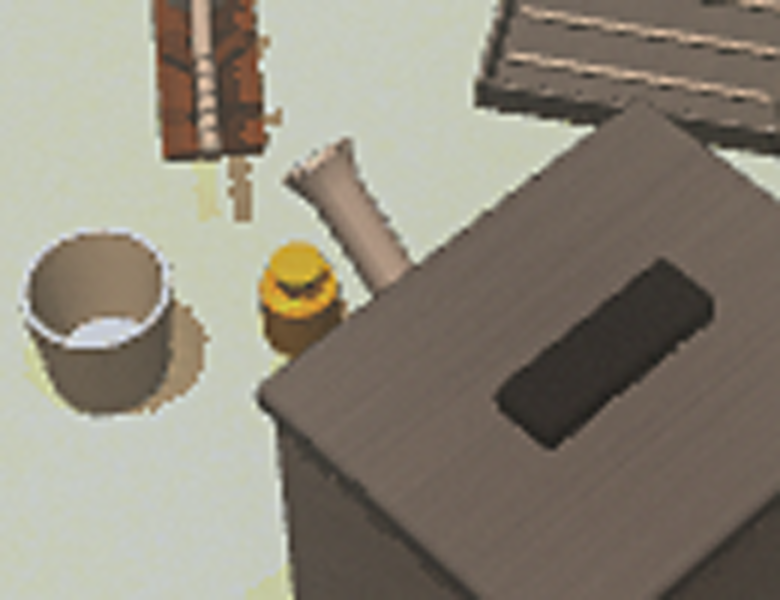

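```bash
python3 - <<'E'
from h import *
np.set_printoptions(precision=4,suppress=True)
C1=lambda x,y:(245+x/6,90+y/6);C2=lambda x,y:(165+x/6,165+y/6);C3=lambda x,y:(115+x/6,165+y/6);C4=lambda x,y:(200+x/6,225+y/6)
tip,e=tri(C2(420,510),C1(60,481));tail,e2=tri(C2(392,124),C1(572,388))
print('tip',tip,e,'tail',tail,e2,np.linalg.norm(tip-tail))
tp=plane('top',C1(60,481),.06);ta=plane('top',C1(572,388),.06);print('plane',tp,ta,np.linalg.norm(tp-ta),plane('side',C2(420,510),.06),plane('side',C2(392,124),.06))
d=(tp-ta)/np.linalg.norm(tp-ta);print('yaw',np.arctan2(d[1],d[0]),'grip',tp-.175*d,ta+.082*d)
for a in [(310,425),(508,398)]: print('handle',plane('top',C1(*a),.06))
m,e=tri(C4(321,160),C3(606,101));print('mouth',m,e,plane('top',C3(606,101),.174),plane('side',C4(321,160),.174))
L=[plane('top',C3(*a),.215) for a in [(30,338),(300,68),(630,380)]];print(L,[np.linalg.norm(L[i]-L[i+1]) for i in (0,1)])
# tank axis: +x from corner0->corner1 (tube side is 1-2)
v=L[1]-L[0];w=L[1]-L[2];print('tank yaw',np.arctan2(v[1],v[0]),np.arctan2(w[1],w[0])-np.pi/2)
mid=(L[1]+L[2])/2;u=v/np.linalg.norm(v);print('mid side',mid,'mouth pred',mid+u*.086)
for a in [(285,213),(332,220),(324,268),(277,261)]: print('tray',plane('top',a,.018))
for z in (.018,):print(plane('top',(305,240),z))
E
```

```text
tip [0.6104 0.0695 0.0591] 0.0025848868367625757 tail [ 0.6554 -0.1814  0.0631] 0.0026858466998562376 0.2548881554091017
plane [0.6115 0.0693 0.06  ] [ 0.6577 -0.1819  0.06  ] 0.2554155266607106 [0.6089 0.0706 0.06  ] [ 0.6547 -0.184   0.06  ]
yaw 1.752974125512754 grip [ 0.6432 -0.1028  0.06  ] [ 0.6429 -0.1013  0.06  ]
handle [ 0.6394 -0.0531  0.06  ]
handle [ 0.6528 -0.1504  0.06  ]
mouth [0.5454 0.1647 0.1746] 0.004497677630141889 [0.5478 0.1646 0.174 ] [0.5432 0.1649 0.174 ]
[array([0.4349, 0.3999, 0.215 ]), array([0.5526, 0.2906, 0.215 ]), array([0.4161, 0.1447, 0.215 ])] [np.float64(0.16065514311018902), np.float64(0.19981664113025474)]
tank yaw -0.7481718352503142 -0.751859685590986
mid side [0.4844 0.2177 0.215 ] mouth pred [0.5474 0.1591 0.215 ]
tray [ 0.4911 -0.0182  0.018 ]
tray [ 0.4696 -0.1573  0.018 ]
tray [ 0.3283 -0.1313  0.018 ]
tray [0.3489 0.0053 0.018 ]
[ 0.4103 -0.0768  0.018 ]
```

send_rows:
  increments:
    - [1, 0, 0, 0, -0.163]
    - [1, 0, 0, 0, -0.163]
    - [1, 0, 0, 0, -0.163]
    - [1, 0, 0, 0, -0.163]
    - [1, 0, 0, 0, -0.163]
    - [1, 0, 0, 0, -0.163]
    - [1, 0, 0, 0, -0.163]
    - [1, 0, 0, 0, -0.163]
  squeeze: 20

```text
clock: 1.1
position: [0.2483, -0.5183, 0.2308]
ee_rot: [-0.001, 0.996, 0.093, -0.0]
contact_force: [0.4, -0.2, 0.5]
width: 0.0853
```

```bash
cat >> h.py <<'E'
def pose():
    s=manip.get_state();w,x,y,z=s["ee_rot"]
    from scipy.spatial.transform import Rotation as Ro
    return s,s["position"],Ro.from_quat([x,y,z,w]).as_matrix()
def go(target,yaw=None):
    s,p,R=pose();y0=np.arctan2(R[1,0],R[0,0])
    d=R.T@(np.array(target)-p)
    print('t',round(s['clock'],2),'tcp',p.round(4),'yaw',round(y0,4),'zax',R[:,2].round(3),'w',round(s['width'],4),'F',s['contact_force'].round(1),'M',s['moment'].round(2))
    print('shift',d.round(4),'turn',None if yaw is None else round(-(yaw-y0),3))
E
python3 -c "
from h import *
go([.642,-.102,.15],.182)"
```

```text
t 1.1 tcp [ 0.2483 -0.5183  0.2308] yaw 0.1854 zax [-0.     0.001 -1.   ] w 0.0853 F [ 0.4 -0.2  0.5] M [0.04 0.01 0.01]
shift [ 0.4637 -0.3365  0.0811] turn 0.003
```

send_rows:
  increments:
    - [1, 0.03, -0.02, 0, 0]
    - [1, 0.045, -0.033, 0, 0]
    - [1, 0.048, -0.035, 0, 0]
    - [1, 0.048, -0.035, 0, 0]
    - [1, 0.048, -0.035, 0, 0]
    - [1, 0.048, -0.035, 0, 0]
    - [1, 0.048, -0.035, 0, 0]
    - [1, 0.048, -0.035, 0.0, 0]

```text
clock: 2.1
position: [0.5594, -0.1932, 0.2309]
ee_rot: [0.0, 0.996, 0.09, -0.0]
contact_force: [1.1, -0.5, -0.3]
width: 0.0855
```

send_rows:
  increments:
    - [1, 0.042, -0.035, 0.01, 0]
    - [1, 0.035, -0.025, 0.02, 0]
    - [1, 0.015, -0.01, 0.02, 0]
    - [1, 0, 0, 0.01, 0]

```text
clock: 2.6
position: [0.6358, -0.109, 0.1691]
ee_rot: [-0.0, 0.996, 0.091, -0.002]
contact_force: [-0.4, -0.8, -0.0]
width: 0.085
```

```bash
python3 -c "
from h import *
go([.642,-.102,.04],.182)
import cv2
im=manip.get_image('side');cv2.imwrite('pics/s1.png',cv2.resize(im[120:280,150:350,::-1],None,fx=4,fy=4,interpolation=2))
im=manip.get_image('top');cv2.imwrite('pics/t1.png',im[:,:,::-1])"
```

```text
t 2.6 tcp [ 0.6358 -0.109   0.1691] yaw 0.1816 zax [-0.003  0.    -1.   ] w 0.085 F [-0.4 -0.8 -0. ] M [-0.01 -0.02 -0.  ]
shift [ 0.0078 -0.0057  0.1291] turn -0.0
```

View pics/s1.png

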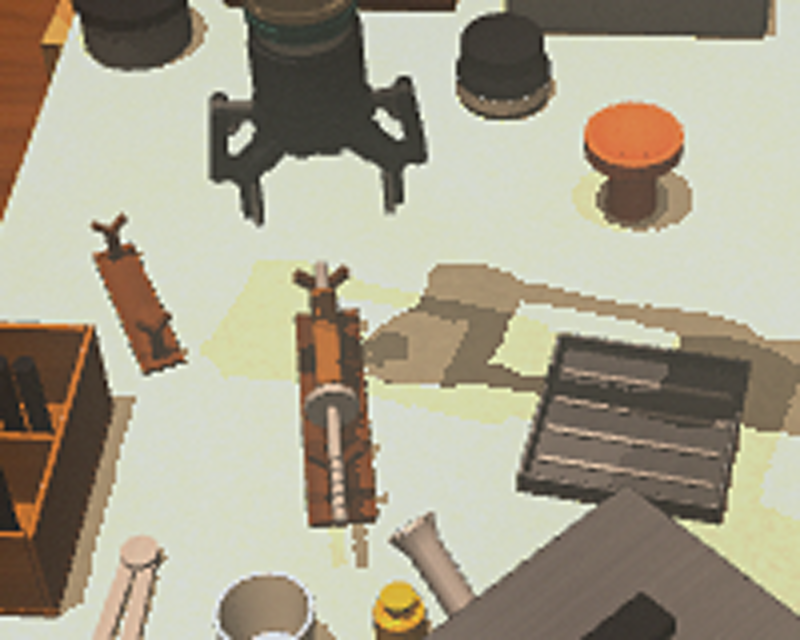

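The gripper stands astride the rod, with its fingers in the crop at (261,222) and (391,210) and the handle between them. Next I descend.

send_rows:
  increments:
    - [1, 0.008, -0.006, 0.02, 0]
    - [1, 0, 0, 0.03, 0]
    - [1, 0, 0, 0.03, 0]
    - [1, 0, 0, 0.03, 0]
    - [1, 0, 0, 0.014, 0]
    - [1, 0, 0, 0.005, 0]
    - [1, 0, 0, 0, 0]

```text
clock: 3.58
position: [0.6438, -0.1025, 0.0428]
ee_rot: [0.0, 0.996, 0.09, 0.001]
contact_force: [0.1, -0.0, 0.4]
width: 0.0852
```

```bash
python3 -c "
from h import *
go([.642,-.102,.04],.182)
import cv2
im=manip.get_image('side');cv2.imwrite('pics/s2.png',cv2.resize(im[120:280,150:350,::-1],None,fx=4,fy=4,interpolation=2))"
```

```text
t 3.58 tcp [ 0.6438 -0.1025  0.0428] yaw 0.1797 zax [ 0.001 -0.    -1.   ] w 0.0852 F [ 0.1 -0.   0.4] M [ 0.05  0.03 -0.04]
shift [-0.0017 -0.0008  0.0028] turn -0.002
```

View pics/s2.png

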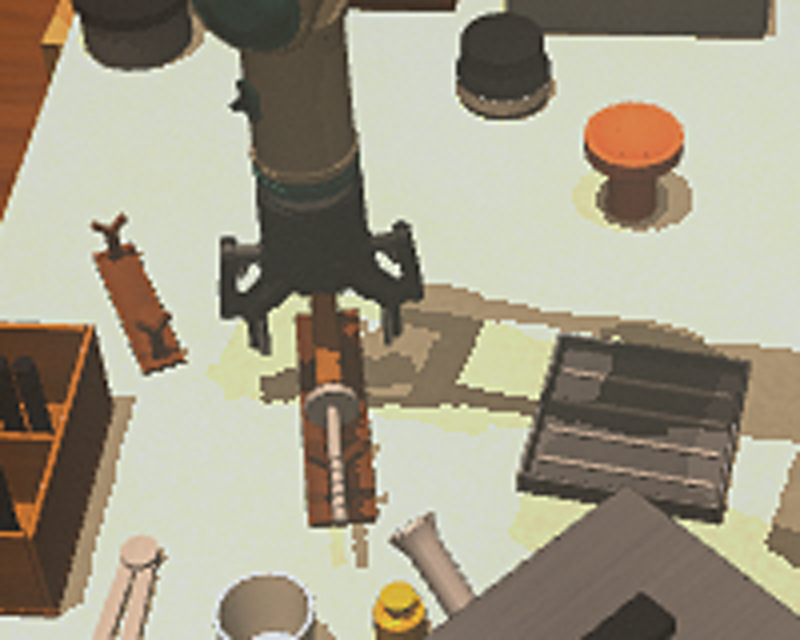

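The fingers are on both sides of the handle at crop (328,345). Next I close.

send_rows:
  increments:
    - [0, 0, 0, 0.002, 0]
    - [0, 0, 0, 0, 0]
    - [0, 0, 0, 0, 0]
    - [0, 0, 0, 0, 0]
    - [0, 0, 0, 0, 0]
    - [0, 0, 0, 0, 0]
  squeeze: 30

```text
clock: 4.38
position: [0.6438, -0.1022, 0.0406]
ee_rot: [0.0, 0.996, 0.09, 0.001]
contact_force: [0.8, 1.2, 1.1]
width: 0.0195
```

send_rows:
  increments:
    - [0, 0, 0, -0.01, 0]
    - [0, 0, 0, -0.02, 0]
    - [0, 0, 0, -0.03, 0]
    - [0, 0, 0, -0.035, 0]
    - [0, 0, 0, -0.035, 0]
    - [0, 0, 0, -0.025, 0]
    - [0, 0, 0, -0.005, 0]
    - [0, 0, 0, 0, 0]

```text
clock: 5.38
position: [0.6426, -0.1021, 0.1997]
ee_rot: [-0.0, 0.996, 0.09, -0.001]
contact_force: [-1.2, 0.0, -1.7]
width: 0.0194
```

send_rows:
  increments:
    - [0, 0, 0, 0, -0.06]
    - [0, 0, 0, 0, -0.1]
    - [0, 0, 0, 0, -0.1]
    - [0, 0, 0, 0, -0.1]
    - [0, 0, 0, 0, -0.1]
    - [0, 0, 0, 0, -0.1]
    - [0, 0, 0, 0, -0.06]
    - [0, 0, 0, 0, -0.02]

```text
clock: 6.38
position: [0.6423, -0.102, 0.1983]
ee_rot: [-0.001, 0.917, 0.399, -0.001]
contact_force: [-0.1, -0.3, -1.6]
width: 0.0194
```

```bash
python3 -c "
from h import *
go([.703,.0155,.1545],.821)
import cv2
im=manip.get_image('side');cv2.imwrite('pics/s3.png',cv2.resize(im[100:300,150:350,::-1],None,fx=3,fy=3,interpolation=2))
im=manip.get_image('top');cv2.imwrite('pics/t3.png',cv2.resize(im[90:270,180:380,::-1],None,fx=3,fy=3,interpolation=2))"
```

```text
t 6.38 tcp [ 0.6423 -0.102   0.1983] yaw 0.8203 zax [-0.004  0.001 -1.   ] w 0.0194 F [-0.1 -0.3 -1.6] M [-0.   -0.01  0.01]
shift [ 0.1274 -0.0356  0.0437] turn -0.001
```

View pics/s3.png

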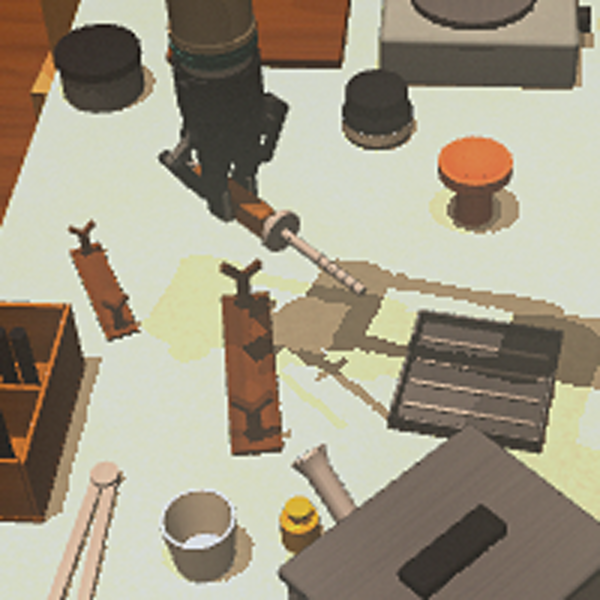

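View pics/t3.png

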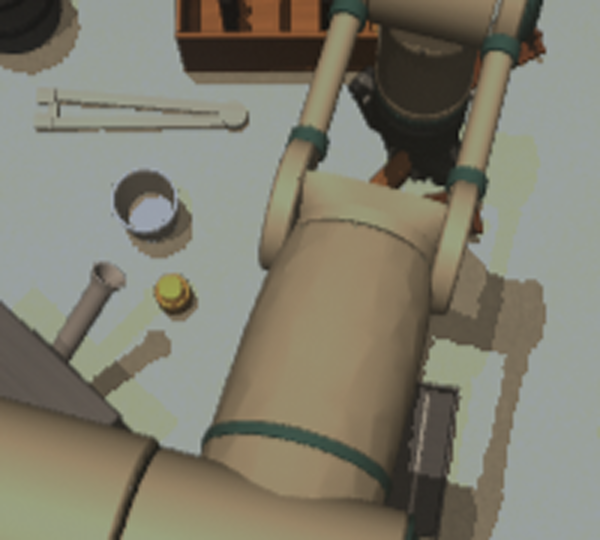

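```bash
python3 -c "
from h import *
s,p,R=pose()
d=-R[:,1]; print('rod dir',d)
for off in (0.0175,.0195):
  for L in (.175,.07):
    print(off,L,(proj('side',p+[0,0,off]+0+ (d if np.dot(d[:2],[-.73,.68])>0 else -d)*L)-[150,100])*3)
print((proj('side',[.5455,.1625,.174])-[150,100])*3,(proj('top',[.5455,.1625,.174])-[180,90])*3)
"
```

```text
rod dir [-0.73083612  0.68254999  0.00201998]
0.0175 0.175 [357.4114602  291.56024224]
0.0175 0.07 [278.13123424 232.39333419]
0.0195 0.175 [357.35391113 289.91303101]
0.0195 0.07 [277.9897932  230.74789534]
[307.99613297 452.62664293] [110.26664245 278.03782521]
```

send_rows:
  increments:
    - [0, 0.015, -0.004, 0, 0]
    - [0, 0.03, -0.008, 0, 0]
    - [0, 0.035, -0.011, 0, 0]
    - [0, 0.03, -0.009, 0.01, 0]
    - [0, 0.014, -0.003, 0.015, 0]
    - [0, 0.003, -0.001, 0.015, 0]
    - [0, 0, 0, 0.003, 0]
    - [0, 0, 0, 0, 0]

```text
clock: 7.48
position: [0.7031, 0.0142, 0.157]
ee_rot: [0.0, 0.917, 0.398, -0.001]
contact_force: [-0.0, 0.1, -2.6]
width: 0.019
```

```bash
python3 -c "
from h import *
go([.703,.0155,.1545],.821)
import cv2
im=manip.get_image('side');cv2.imwrite('pics/s4.png',cv2.resize(im[180:290,180:310,::-1],None,fx=6,fy=6,interpolation=2))
im=manip.get_image('top');cv2.imwrite('pics/t4.png',cv2.resize(im[100:230,180:310,::-1],None,fx=5,fy=5,interpolation=2))
s,p,R=pose();d=-R[:,1];t=p+[0,0,.0195]+d*.175
print((proj('side',t)-[180,180])*6,(proj('side',p+[0,0,.0195]+d*.07)-[180,180])*6,(proj('top',t)-[180,100])*5)
"
```

```text
t 7.47 tcp [0.7031 0.0142 0.157 ] yaw 0.8189 zax [-0.001 -0.    -1.   ] w 0.019 F [-0.   0.1 -2.6] M [ 0.    0.02 -0.01]
shift [ 0.0009 -0.001   0.0025] turn -0.002
[369.31572217 363.23685667] [211.89600661 229.16727841] [237.94214235 356.40720991]
```

View pics/s4.png

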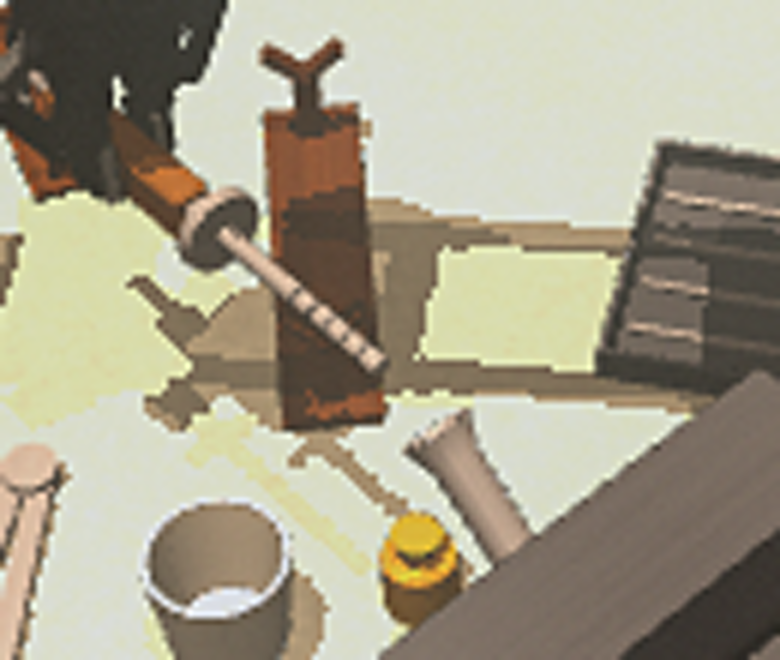

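View pics/t4.png

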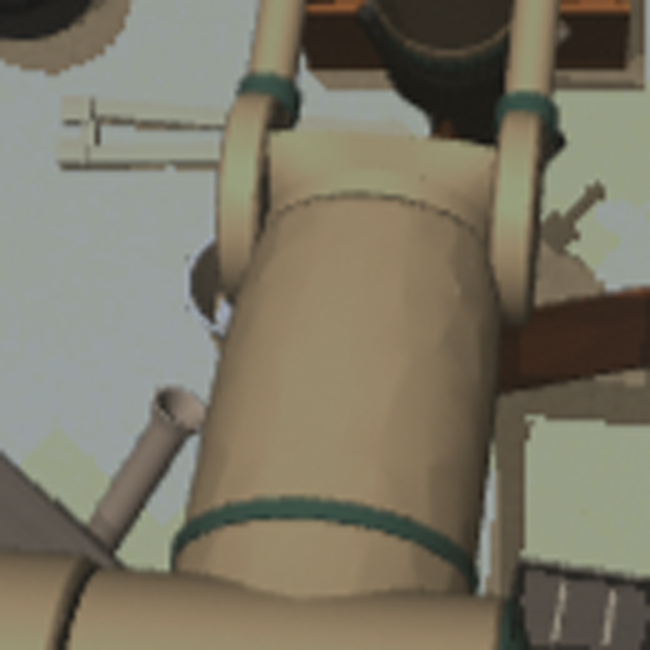

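```bash
python3 -c "
from h import *
for uv in [(440,429),(430,427)]:
  print(plane('side',(180+uv[0]/6,180+uv[1]/6),.174))
for uv in [(179,410)]: print(plane('top',(180+uv[0]/5,100+uv[1]/5),.174))
s,p,R=pose();print(p,R[:,1])
"
```

```text
[0.54367413 0.16436489 0.174     ]
[0.54785756 0.16354189 0.174     ]
[0.54737714 0.16510412 0.174     ]
[0.70375685 0.01422403 0.15797854] [ 0.73032484 -0.68309922  0.00103877]
```

send_rows:
  increments:
    - [0, 0.002, -0.01, 0.002, 0]
    - [0, 0, -0.012, 0.001, 0]
    - [0, 0, -0.01, 0, 0]
    - [0, 0, -0.008, 0, 0]
    - [0, 0, -0.005, 0, 0]
    - [0, 0, 0, 0, 0]
    - [0, 0, 0, 0, 0]
  squeeze: 20

```text
clock: 8.45
position: [0.6724, 0.0472, 0.1543]
ee_rot: [0.0, 0.917, 0.399, 0.0]
contact_force: [0.4, -0.1, -1.0]
width: 0.0197
```

```bash
cat >> h.py <<'E'
m=np.array([.5475,.163,.174]);ty=-.75;u=np.array([np.cos(ty),np.sin(ty),0]);nn=np.array([-u[1],u[0],0])
def st(off=.0195):
    s,p,R=pose();g=p+[0,0,off]-m
    print('t',round(s['clock'],2),'grip s %.1f lat %.1f h %.1f'%(g@u*1e3,g@nn*1e3,1e3*(g[2]+.174)),'yaw',round(np.arctan2(R[1,0],R[0,0]),3),'w',round(s['width'],4),'F(u,n,z)',(s['contact_force']@u).round(1),(s['contact_force']@nn).round(1),s['contact_force'][2].round(1))
def snap(f,x=170,y=150,w=140,h=140,k=5):
    import cv2
    im=manip.get_image('side');cv2.imwrite(f,cv2.resize(im[y:y+h,x:x+w,::-1],None,fx=k,fy=k,interpolation=2))
E
python3 -c "
from h import *
st();snap('pics/s5.png')"
```

```text
t 8.45 grip s 170.3 lat 0.4 h 173.8 yaw 0.82 w 0.0197 F(u,n,z) 0.4 0.2 -1.0
```

View pics/s5.png

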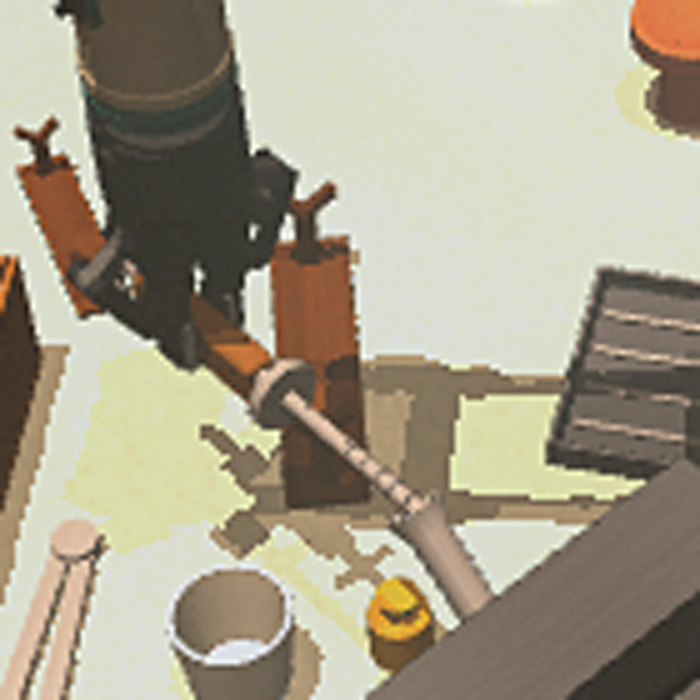

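send_rows:
  increments:
    - [0, 0, -0.005, 0.001, 0]
    - [0, 0, -0.001, -0.006, 0]
    - [0, 0, -0.001, -0.006, 0]
    - [0, 0, -0.001, -0.007, 0]
    - [0, 0, -0.001, -0.007, 0]
    - [0, 0, 0, 0, 0]

```text
clock: 9.25
position: [0.6664, 0.0531, 0.1806]
ee_rot: [0.001, 0.917, 0.399, 0.001]
contact_force: [4.3, -3.2, -1.8]
width: 0.0196
```

```bash
python3 -c "
from h import *
st();snap('pics/s6.png')"
```

```text
t 9.25 grip s 161.9 lat 0.6 h 200.1 yaw 0.82 w 0.0196 F(u,n,z) 5.3 0.5 -1.8
```

View pics/s6.png

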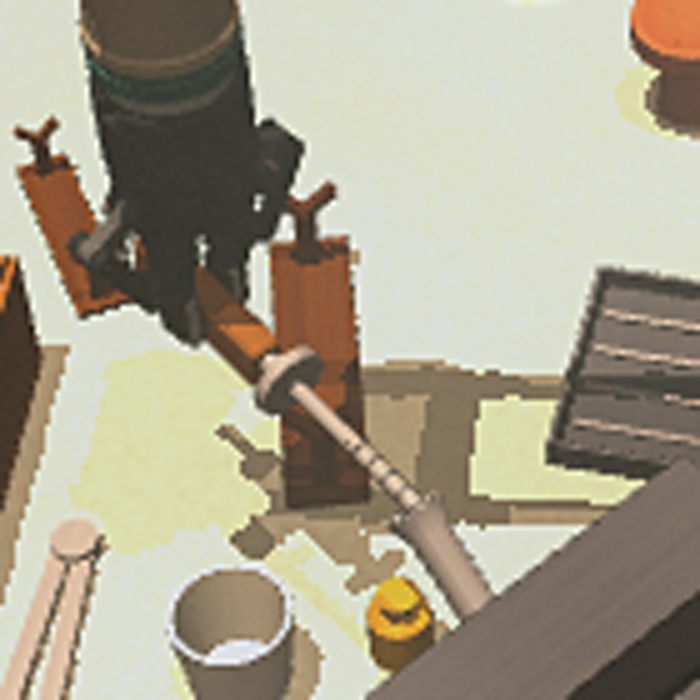

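The rod is turning in the grip, with its tip held in the mouth at (415,500) and under 6 N of force. I continue the arc.

send_rows:
  increments:
    - [0, 0, -0.001, -0.007, 0]
    - [0, 0, -0.002, -0.007, 0]
    - [0, 0, -0.002, -0.007, 0]
    - [0, 0, -0.002, -0.007, 0]
    - [0, 0, -0.003, -0.007, 0]
    - [0, 0, -0.003, -0.006, 0]
    - [0, 0, 0, 0, 0]

```text
clock: 10.18
position: [0.6565, 0.0623, 0.2215]
ee_rot: [0.001, 0.917, 0.399, 0.001]
contact_force: [4.2, -3.3, -1.5]
width: 0.0196
```

```bash
python3 -c "
from h import *
st();snap('pics/s7.png')"
```

```text
t 10.18 grip s 148.4 lat 0.6 h 241.0 yaw 0.82 w 0.0196 F(u,n,z) 5.4 0.4 -1.5
```

View pics/s7.png

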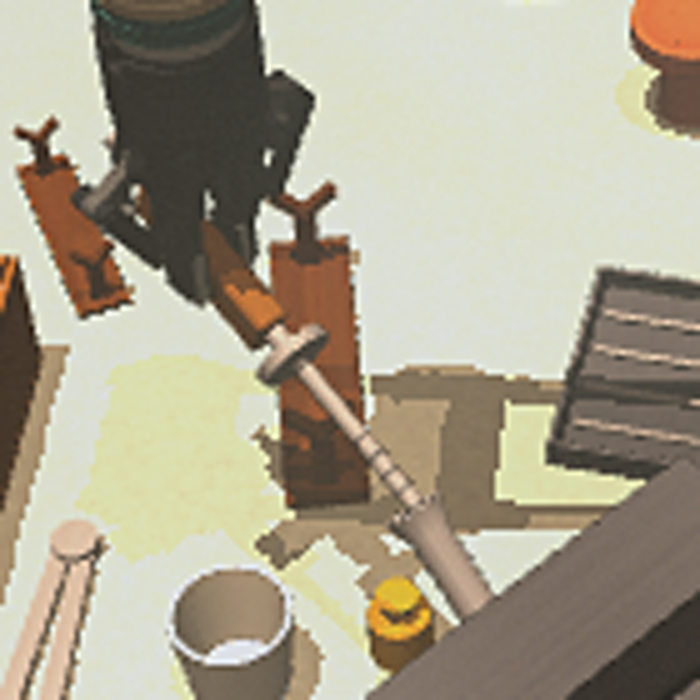

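send_rows:
  increments:
    - [0, 0, -0.003, -0.006, 0]
    - [0, 0, -0.004, -0.006, 0]
    - [0, 0, -0.004, -0.006, 0]
    - [0, 0, -0.004, -0.006, 0]
    - [0, 0, -0.005, -0.006, 0]
    - [0, 0, -0.005, -0.006, 0]
    - [0, 0, 0, 0, 0]

```text
clock: 11.1
position: [0.6372, 0.0801, 0.2569]
ee_rot: [-0.0, 0.917, 0.399, 0.0]
contact_force: [2.3, -2.1, -1.2]
width: 0.0196
```

```bash
python3 -c "
from h import *
st();snap('pics/s8.png')
print((proj('side',m)-[170,150])*5,(proj('side',m+u*.0766+np.array([0,0,.0643]))-[170,150])*5)"
```

```text
t 11.1 grip s 122.1 lat 0.5 h 276.4 yaw 0.82 w 0.0196 F(u,n,z) 3.2 0.0 -1.2
[409.16799769 505.00213173] [298.61169861 333.48263615]
```

View pics/s8.png

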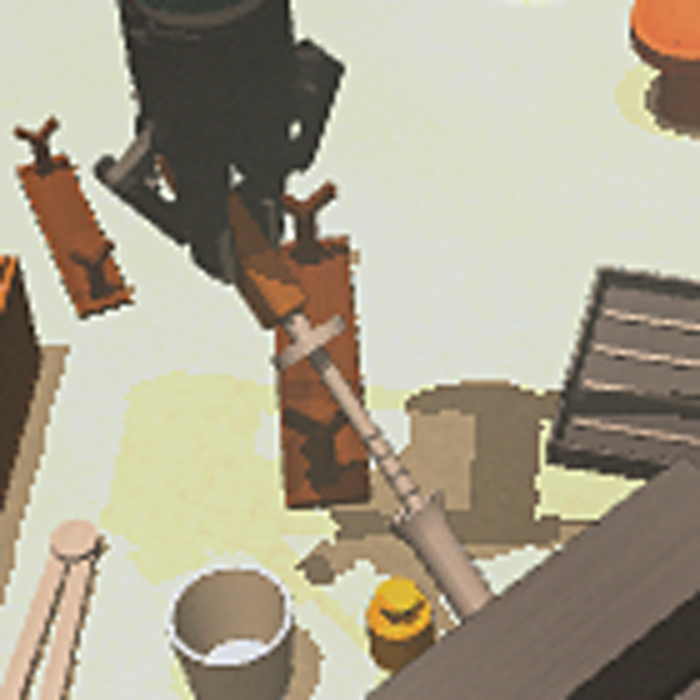

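send_rows:
  increments:
    - [0, 0, -0.0038, 0.0032, 0]
    - [0, 0, -0.0046, 0.0039, 0]
    - [0, 0, -0.0054, 0.0045, 0]
    - [0, 0, -0.0054, 0.0045, 0]
    - [0, 0, 0, 0, 0]

```text
clock: 11.78
position: [0.6223, 0.0936, 0.2392]
ee_rot: [-0.001, 0.917, 0.399, -0.001]
contact_force: [0.9, 1.3, -4.4]
width: 0.0194
```

```bash
python3 -c "
from h import *
st()"
```

```text
t 11.78 grip s 102.1 lat 0.2 h 258.7 yaw 0.821 w 0.0194 F(u,n,z) -0.2 1.6 -4.4
```

send_rows:
  increments:
    - [0, 0, -0.0054, 0.0045, 0]
    - [0, 0, -0.0061, 0.0051, 0]
    - [0, 0, -0.0061, 0.0051, 0]
    - [0, 0, -0.0054, 0.0045, 0]
    - [0, 0, 0, 0, 0]

```text
clock: 12.4
position: [0.606, 0.1089, 0.2203]
ee_rot: [-0.001, 0.917, 0.399, -0.001]
contact_force: [1.3, 0.9, -3.2]
width: 0.0192
```

```bash
python3 -c "
from h import *
st();snap('pics/s9.png')"
```

```text
t 12.4 grip s 79.7 lat 0.3 h 239.8 yaw 0.82 w 0.0192 F(u,n,z) 0.3 1.6 -3.2
```

View pics/s9.png

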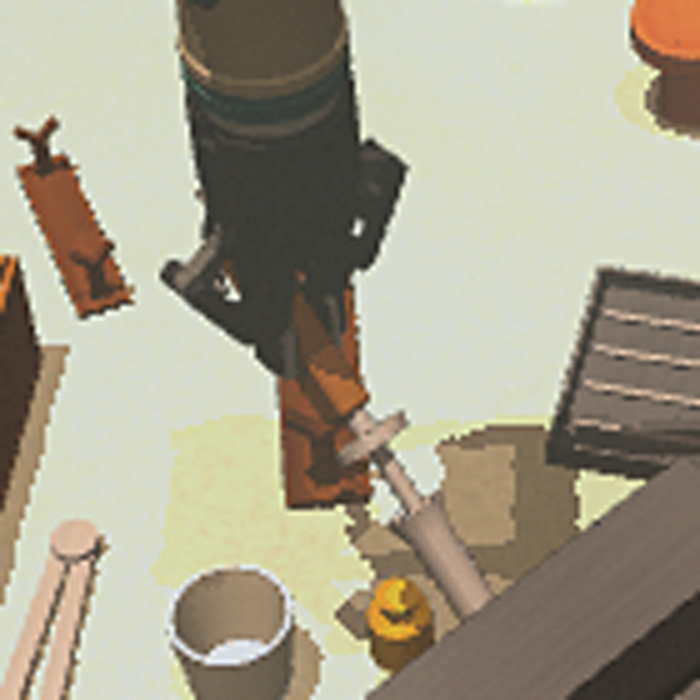

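send_rows:
  increments:
    - [0, 0, -0.0046, 0.0039, 0]
    - [0, 0, -0.0054, 0.0045, 0]
    - [0, 0, -0.0046, 0.0039, 0]
    - [0, 0, -0.0038, 0.0032, 0]
    - [0, 0, -0.0023, 0.0019, 0]
    - [0, 0, 0, 0, 0]

```text
clock: 13.2
position: [0.5913, 0.1227, 0.2033]
ee_rot: [-0.0, 0.917, 0.399, -0.0]
contact_force: [0.3, 0.1, -3.4]
width: 0.0195
```

```bash
python3 -c "
from h import *
st();snap('pics/s10.png',210,190,80,80,8)"
```

```text
t 13.2 grip s 59.6 lat 0.4 h 222.8 yaw 0.82 w 0.0195 F(u,n,z) 0.2 0.3 -3.4
```

View pics/s10.png

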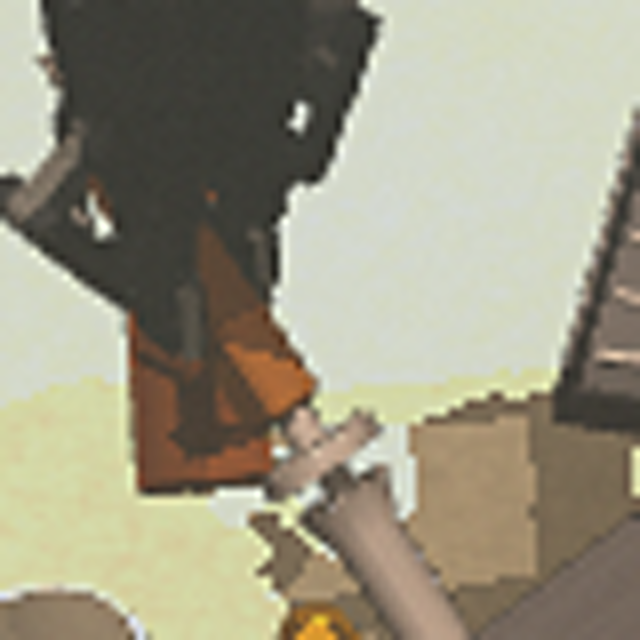

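send_rows:
  increments:
    - [0, 0, -0.0023, 0.0019, 0]
    - [0, 0, -0.0023, 0.0019, 0]
    - [0, 0, -0.0015, 0.0013, 0]
    - [0, 0, 0, 0, 0]

```text
clock: 13.75
position: [0.587, 0.1267, 0.1983]
ee_rot: [-0.0, 0.917, 0.399, -0.0]
contact_force: [-0.0, 0.3, -2.2]
width: 0.0191
```

```bash
python3 -c "
from h import *
st();snap('pics/s11.png',210,190,80,80,8)"
```

```text
t 13.75 grip s 53.7 lat 0.4 h 217.8 yaw 0.82 w 0.0191 F(u,n,z) -0.2 0.2 -2.2
```

View pics/s11.png

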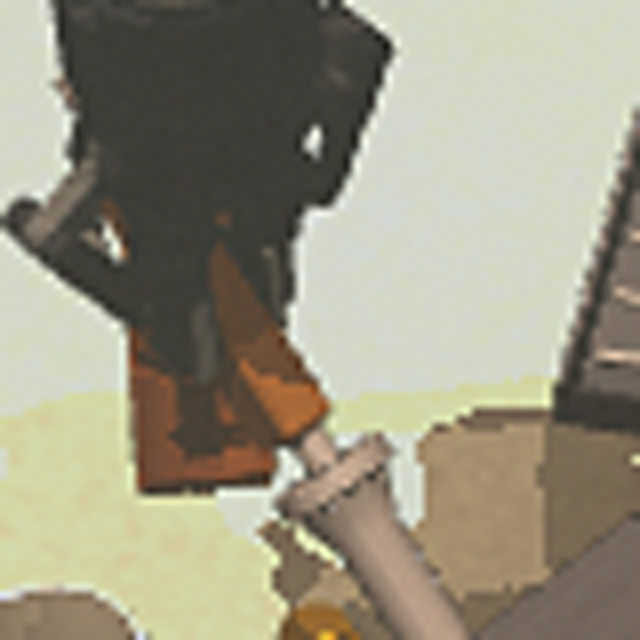

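send_rows:
  increments:
    - [0, 0, -0.0015, 0.0013, 0]
    - [0, 0, -0.0008, 0.0006, 0]
    - [0, 0, 0, 0, 0]

```text
clock: 14.18
position: [0.5868, 0.1272, 0.1978]
ee_rot: [0.001, 0.917, 0.399, 0.001]
contact_force: [3.1, -4.2, 5.6]
width: 0.0195
```

```bash
python3 -c "
from h import *
st()"
```

```text
t 14.18 grip s 53.2 lat 0.5 h 217.3 yaw 0.82 w 0.0195 F(u,n,z) 5.1 -0.9 5.6
```

Contact: about 8 N along the axis, and the TCP stalled where expected, so the collar is on the rim. I press slightly more, hold, and take a picture.

send_rows:
  increments:
    - [0, 0, -0.001, 0.001, 0]
    - [0, 0, 0, 0, 0]
    - [0, 0, 0, 0, 0]
    - [0, 0, 0, 0, 0]

```text
clock: 14.68
position: [0.5868, 0.1272, 0.1978]
ee_rot: [0.002, 0.917, 0.399, 0.002]
contact_force: [2.8, -5.9, 7.9]
width: 0.0195
```

```bash
python3 -c "
from h import *
st();snap('pics/s12.png',210,190,80,80,8)"
```

```text
t 14.68 grip s 53.2 lat 0.6 h 217.3 yaw 0.82 w 0.0195 F(u,n,z) 6.0 -2.4 7.9
```

View pics/s12.png

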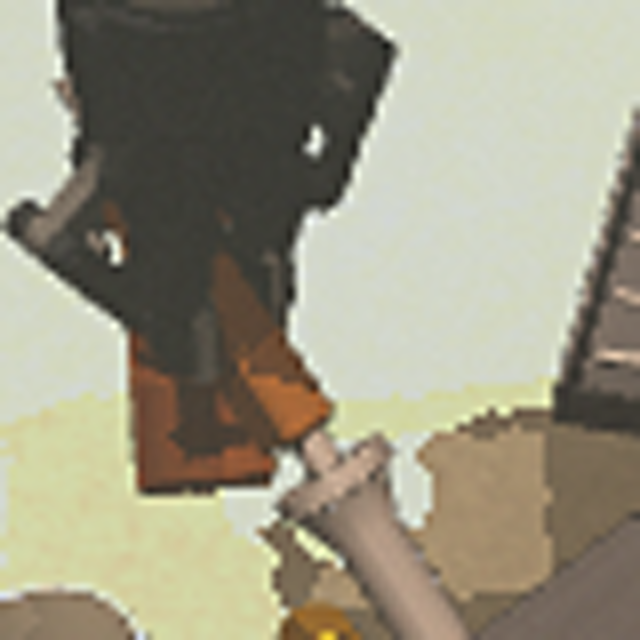

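send_rows:
  increments:
    - [0, 0, 0.004, -0.0035, 0]
    - [0, 0, 0.0061, -0.0051, 0]
    - [0, 0, 0.0077, -0.0064, 0]
    - [0, 0, 0.0077, -0.0064, 0]
    - [0, 0, 0.0077, -0.0064, 0]
    - [0, 0, 0.0077, -0.0064, 0]
    - [0, 0, 0.0061, -0.0051, 0]
    - [0, 0, 0, 0, 0]

```text
clock: 15.72
position: [0.6197, 0.0963, 0.2354]
ee_rot: [0.0, 0.917, 0.398, 0.0]
contact_force: [0.1, 0.5, -1.4]
width: 0.0195
```

```bash
python3 -c "
from h import *
st()"
```

```text
t 15.72 grip s 98.3 lat 0.4 h 254.9 yaw 0.82 w 0.0195 F(u,n,z) -0.2 0.4 -1.4
```

send_rows:
  increments:
    - [0, 0, 0.0061, -0.0051, 0]
    - [0, 0, 0.0061, -0.0051, 0]
    - [0, 0, 0.0061, -0.0051, 0]
    - [0, 0, 0.005, -0.0042, 0]
    - [0, 0, 0, 0, 0]

```text
clock: 16.35
position: [0.6366, 0.0804, 0.2548]
ee_rot: [0.0, 0.917, 0.398, 0.0]
contact_force: [-1.2, -0.4, -0.8]
width: 0.0196
```

```bash
python3 -c "
from h import *
st();snap('pics/s13.png')"
```

```text
t 16.35 grip s 121.5 lat 0.3 h 274.3 yaw 0.82 w 0.0196 F(u,n,z) -0.6 -1.1 -0.8
```

View pics/s13.png

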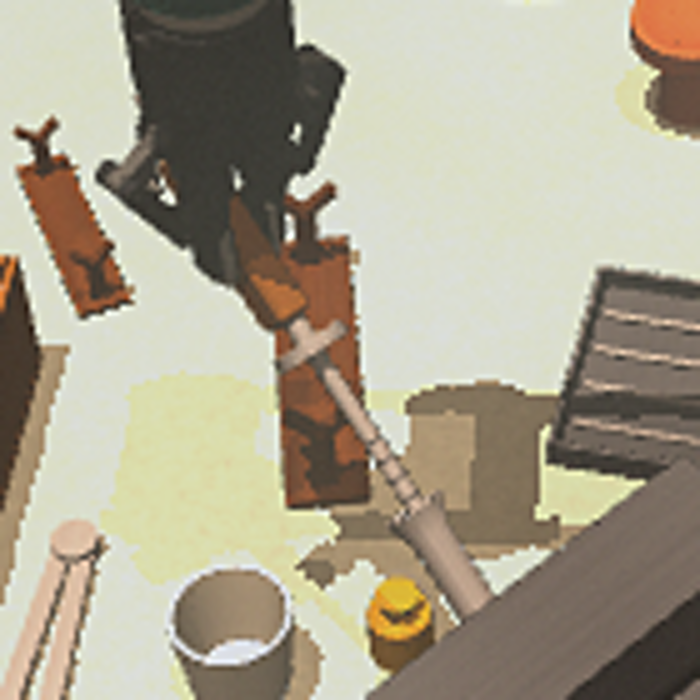

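send_rows:
  increments:
    - [0, 0, 0.0055, 0.006, 0]
    - [0, 0, 0.0045, 0.005, 0]
    - [0, 0, 0.004, 0.005, 0]
    - [0, 0, 0.004, 0.0055, 0]
    - [0, 0, 0.004, 0.006, 0]
    - [0, 0, 0.0035, 0.006, 0]
    - [0, 0, 0.0035, 0.006, 0]
    - [0, 0, 0, 0, 0]

```text
clock: 17.4
position: [0.6576, 0.0606, 0.2142]
ee_rot: [0.0, 0.917, 0.398, -0.0]
contact_force: [-0.7, 1.2, -1.3]
width: 0.0193
```

```bash
python3 -c "
from h import *
st();snap('pics/s14.png')"
```

```text
t 17.4 grip s 150.4 lat 0.1 h 233.7 yaw 0.82 w 0.0193 F(u,n,z) -1.3 0.3 -1.3
```

View pics/s14.png

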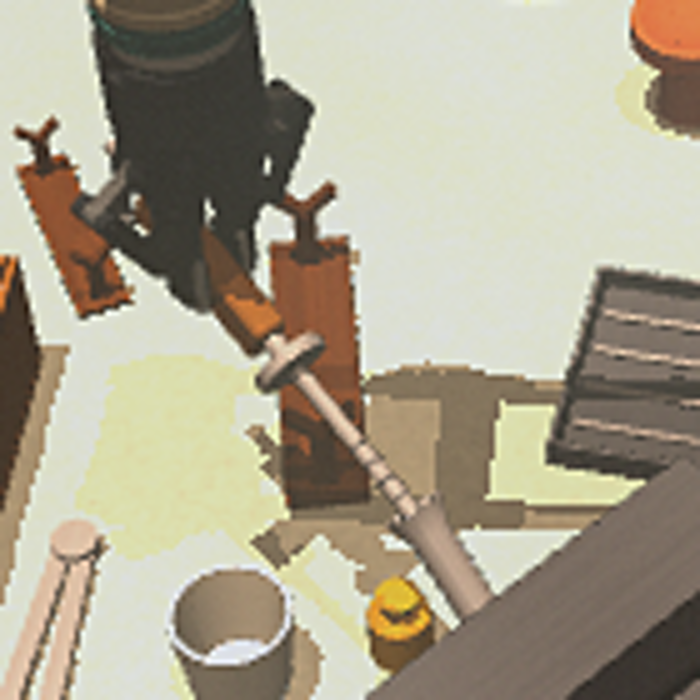

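send_rows:
  increments:
    - [0, 0, 0.0033, 0.006, 0]
    - [0, 0, 0.003, 0.006, 0]
    - [0, 0, 0.0025, 0.0065, 0]
    - [0, 0, 0.002, 0.007, 0]
    - [0, 0, 0.002, 0.007, 0]
    - [0, 0, 0.0015, 0.007, 0]
    - [0, 0, 0.001, 0.007, 0]
    - [0, 0, 0.001, 0.007, 0]

```text
clock: 18.45
position: [0.6699, 0.0495, 0.1611]
ee_rot: [0.001, 0.917, 0.399, 0.0]
contact_force: [1.5, -1.4, 1.3]
width: 0.0198
```

send_rows:
  increments:
    - [0, 0, 0.0005, 0.006, 0]
    - [0, 0, 0, 0.004, 0]
    - [0, 0, 0, 0.002, 0]
    - [0, 0, 0, 0, 0]

```text
clock: 18.95
position: [0.6696, 0.0496, 0.1493]
ee_rot: [0.0, 0.917, 0.399, -0.0]
contact_force: [0.6, -0.4, 0.5]
width: 0.0197
```

```bash
python3 -c "
from h import *
st();snap('pics/s15.png')
s,p,R=pose();d=-R[:,1]
for L in (.175,.07):print((proj('side',p+[0,0,.0195]+d*L)+[1.8,.4]-[170,150])*5)"
```

```text
t 18.95 grip s 166.6 lat 0.3 h 168.8 yaw 0.82 w 0.0197 F(u,n,z) 0.7 0.1 0.5
[429.39647762 523.59867662]
[293.32497441 407.51114328]
```

View pics/s15.png

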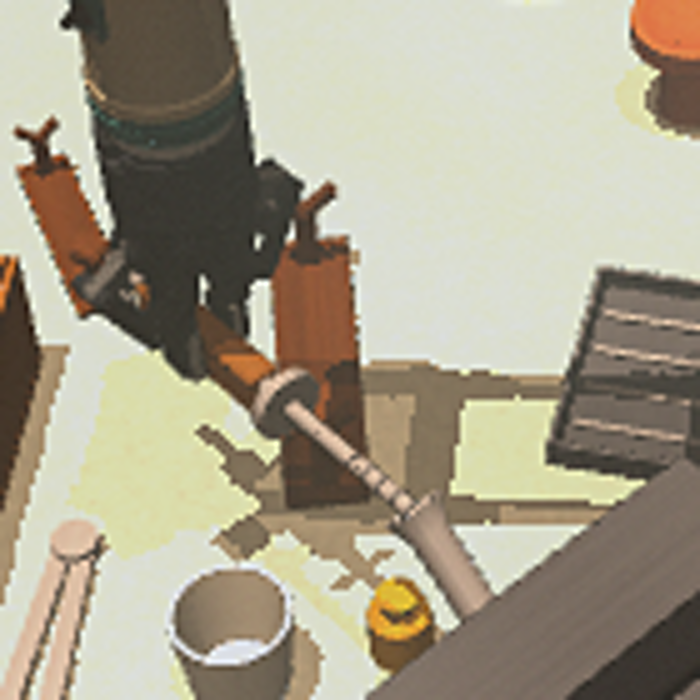

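send_rows:
  increments:
    - [0, 0, 0.002, -0.003, 0]
    - [0, 0, 0.008, -0.001, 0]
    - [0, 0, 0.015, 0, 0]
    - [0, 0, 0.02, 0, 0]
    - [0, 0, 0.015, 0, 0]
    - [0, 0, 0.005, 0, 0]
    - [0, 0, 0, 0, 0]

```text
clock: 19.88
position: [0.7173, 0.0048, 0.153]
ee_rot: [-0.0, 0.917, 0.398, -0.0]
contact_force: [-0.2, 0.0, -1.9]
width: 0.0191
```

```bash
python3 -c "
from h import *
st();snap('pics/s16.png')
s,p,R=pose();d=-R[:,1]
for a in (-10,0,10):
  a=np.radians(a)
  for L in (.175,.07):print((proj('side',p+[0,0,.0195]+(d*np.cos(a)-[0,0,np.sin(a)])*L)+[1.8,.4]-[170,150])*5)"
```

```text
t 19.88 grip s 232.1 lat 0.0 h 172.5 yaw 0.819 w 0.0191 F(u,n,z) -0.2 -0.1 -1.9
[335.48955905 402.87241746]
[210.25360947 318.63552085]
[343.38959788 445.71596443]
[214.08164556 335.60446475]
[344.31173539 481.36244736]
[215.36453354 350.22128047]
```

View pics/s16.png

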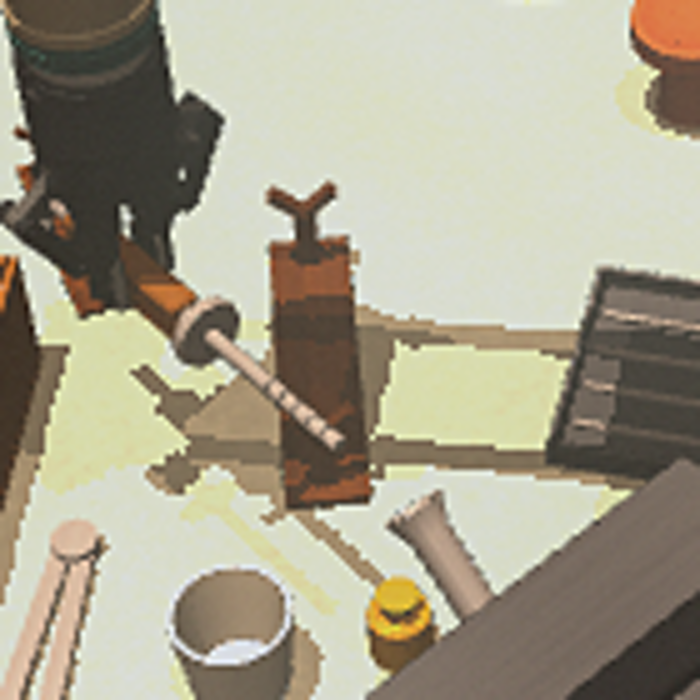

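send_rows:
  increments:
    - [0, -0.01, 0, -0.003, 0]
    - [0, -0.025, 0.001, -0.003, 0]
    - [0, -0.035, 0.001, -0.002, 0]
    - [0, -0.04, 0.001, 0, 0]
    - [0, -0.04, 0.001, 0, 0]
    - [0, -0.04, 0.001, 0, 0]
    - [0, -0.035, 0.001, 0, 0]
    - [0, -0.025, 0, 0, 0]
  squeeze: 40

```text
clock: 20.92
position: [0.5492, -0.1825, 0.1621]
ee_rot: [0.0, 0.917, 0.398, -0.0]
contact_force: [-0.5, -1.0, -2.6]
width: 0.0193
```

send_rows:
  increments:
    - [0, -0.013, 0, 0, 0]
    - [0, -0.005, 0, 0, 0]
    - [0, 0, 0, 0, 0]
    - [0, 0, 0, 0, 0]
    - [0, 0, 0, 0, 0]

```text
clock: 21.55
position: [0.5393, -0.1943, 0.1613]
ee_rot: [-0.0, 0.917, 0.399, 0.0]
contact_force: [-0.7, 0.7, -1.4]
width: 0.0192
```

```bash
python3 -c "
from h import *
import cv2
go([.538,-.195,.16],.82)
s,p,R=pose();d=-R[:,1];g=p+[0,0,.0195];print('tip',g+.175*d)
im=manip.get_image('side');cv2.imwrite('pics/s17.png',cv2.resize(im[100:260,170:370,::-1],None,fx=4,fy=4,interpolation=2))
im=manip.get_image('top');cv2.imwrite('pics/t17.png',im[:,:,::-1])
for a in (-10,0,10):
  a=np.radians(a)
  for L in (.175,.07):print((proj('side',g+(d*np.cos(a)-[0,0,np.sin(a)])*L)+[1.8,.4]-[170,100])*4)"
```

```text
t 21.55 tcp [ 0.5393 -0.1943  0.1613] yaw 0.8209 zax [ 0.  0. -1.] w 0.0192 F [-0.7  0.7 -1.4] M [ 0.03 -0.03 -0.02]
shift [-0.0014 -0.0004  0.0013] turn 0.001
tip [ 0.41120244 -0.07501578  0.18079396]
[563.81850094 303.55587694]
[458.25405116 252.09755564]
[565.10865482 338.12893255]
[459.3665914  265.70720862]
[560.887582   367.85797562]
[458.41746172 277.74619862]
```

View pics/s17.png

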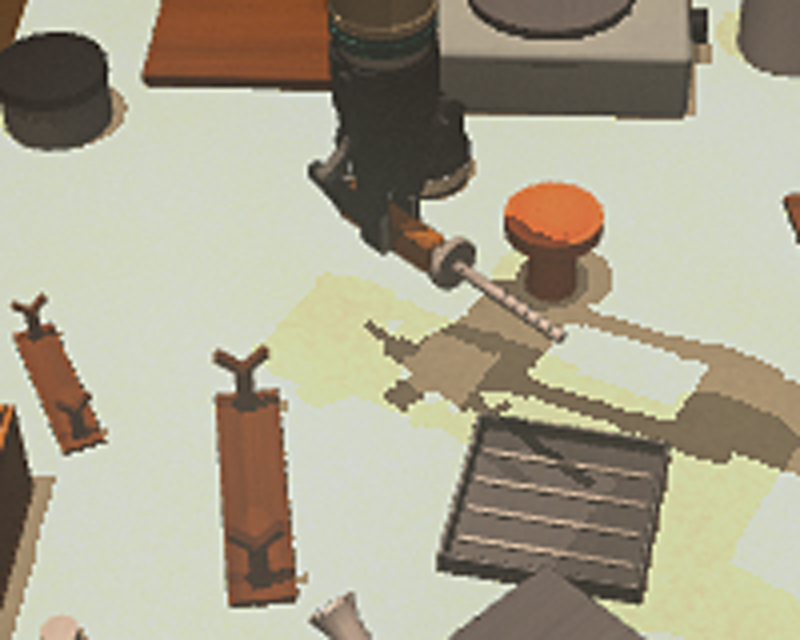

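View pics/t17.png

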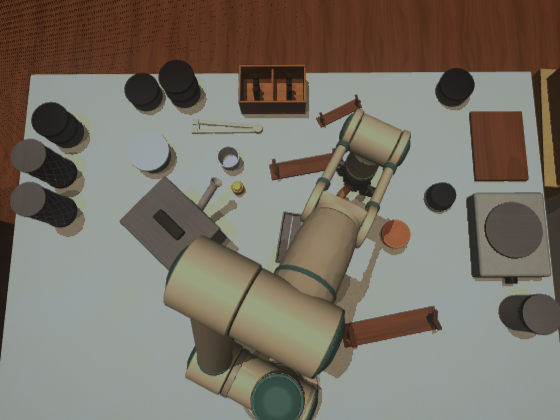

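```bash
python3 -c "
from h import *
P=[plane('side',(170+a/4,100+b/4),.018) for a,b in [(485,415),(668,442),(645,595),(440,565)]]
print(np.round(P,3),np.mean(P,0).round(3)); st(); s=manip.get_state(); print(s['qd'].round(3))"
```

```text
[[ 0.464 -0.156  0.018]
 [ 0.323 -0.134  0.018]
 [ 0.342  0.018  0.018]
 [ 0.49  -0.003  0.018]] [ 0.404 -0.069  0.018]
t 21.65 grip s 237.5 lat -267.2 h 180.8 yaw 0.821 w 0.0192 F(u,n,z) -0.5 -0.9 -2.3
[-0.004 -0.     0.002  0.001  0.     0.001]
```

The side view puts the tray centre at (0.404, -0.069) and the top view at (0.410, -0.075). The tip is at (0.411, -0.075), within 10 mm of both, and the rod is level and still.

```bash
python3 -c "
from rig import manip
print(manip.sign_off())"
```

```text
the job is handed in; nothing more can be done
None
```

The job is done and handed in at about 21.7 s of the 54 s allowed; the hand-in gives no verdict, so these are my own last checks.

- **What I did:** I lifted the rod from the middle-sized cradle and put its tip in the mouth of the tube. Raising the handle then turned the rod to 40 degrees in a light grip. I slid it in until the collar met the rim, drew it back, lowered the handle to level it against the mouth, pulled it clear and carried it to the tray.
- **Collar on the mouth:** the arm stopped with about 10 N of push, and the grip was 68.6 mm from the mouth against 70 mm expected. The picture showed the collar on the rim, and I held it there for more than 0.5 s.
- **Final pose:** the tip, worked out from the arm's position, is within 10 mm of the tray centre, about 0.18 m above the counter. The rod is level within about 2 degrees and the joints are still. The grip command is 40 N, with the fingers 19 mm apart on the handle.
- **Bystanders:** all those in sight in the last pictures stood where they had been.
- **Disagreements:** the side camera read 3–5 mm off the arm and the top camera. The two views put the tray centre about 8 mm apart. The tube mouth worked out from the tank's lid came out about 5 mm from where I saw it. I used values corrected or averaged from these, and no check failed.

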